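# Slide the freshly glued cup home against the V stop

### The job

The horn foot of the bone cup on the warming plate has only just been glued on. Without lifting, tipping or squeezing the cup, slide it gently along the plate from the oval ring mark until it rests snugly in the wooden V stop, touching both flanks, with its long way in line with the plate's long way, then let go. The stop is held only by friction: do not shove it out of its place, and leave the wax tin, the horn disc and the glue bottle where they are.

Things in the scene. Friction and masses are not known exactly. Their poses are not given: they have to be found in the camera images.
- cup: oval bone cup on a black horn foot, the only cup on the plate: 108 mm tall, 84 mm wide (own x), 109 mm long (own y); rim flared to 88 x 114 mm, so an upright finger meets the rim first. Origin: centre of its underside, z up. 0.2 to 0.33 kg. Push it low; above 60 mm height it may tip. Starts up to 0.35 rad off the lane. More than 25 N of push or squeeze spoils the glue
- plate: fixed low warming plate, grey, steel top, 220 mm (own x) by 340 mm (own y), top 30 mm above its origin (centre of its underside). The cup's lane runs along own y at own x = -30 mm; the cup starts near the oval ring engraved there at own y = +85 mm, the V stop stands towards own -y
- stop (a joint): setting of the wooden V stop along the plate's own y, in m (-0.02 to 0.02), not to be changed. Only friction holds it: it gives way to a push above about 14 N
- seat (a point): point on the plate's top that moves with the V stop; the centre of the cup's underside is over it when the cup touches both flanks. Axes as the plate's; the cup arrives moving towards -y. The V opens to +y, 90 degrees wide; flanks 62 mm long, up to 55 mm above the plate; apex 69 mm from this point towards -y
- wax_tin: open tin of wax, 65 mm across, 22 mm high, loose on the plate beside the lane; origin at the centre of its underside; bystander
- horn_disc: dark oval horn disc, 62 x 80 x 12 mm, loose on the plate beside the lane; origin at the centre of its underside; bystander
- glue_bottle: small white glue bottle, 33 x 41 mm and 118 mm tall, standing loose on the bench on the robot's side of the plate; origin at the centre of its underside; bystander

How it is judged:
At the end, for the whole second after the job is handed in: The cup stands upright and at rest on the plate, its centre within 3 mm of the seat along the plate (touching the V) and 5 mm across, its long axis within 8 degrees of the plate's (y of cup in the frame of seat between -0.006 and 0.003 m and x of cup in the frame of seat between -0.005 and 0.005 m and z of cup in the frame of seat below 0.003 m and angle between the y axis of cup and the y axis of plate, either way round below 0.14 rad and angle between cup's own z axis and vertical below 0.05 rad and linear speed of cup below 0.01 m/s).
It fails at once if the cup is lifted more than 5 mm off the plate (z of cup in the frame of plate above 0.035 m).
It fails at once if the cup is tipped more than 7 degrees (angle between cup's own z axis and vertical above 0.12 rad).
It fails at once if the cup is pushed or squeezed with more than 25 N (contact force between the fingers and cup above 25 N).
It fails at once if the V stop is shoved more than 4 mm out of its place (distance of seat from where it was at the start of the episode above 0.004 m).
It fails at once if a bystander (tin, disc, glue bottle) is moved more than 15 mm (distance of any of wax_tin, horn_disc, glue_bottle from where it was at the start of the episode above 0.015 m).
It also fails if it takes over 48 s, if anything falls off the work surface, if the arm or the gripper's body presses on something with over 40 N, if the wrist force passes 120 N, or if a joint passes its speed limit or range.

### The arm

A 7-joint arm with a two-finger parallel gripper is mounted at the origin on a cart in front of the work surface, level with it; the furniture and walls round the work are solid. World frame = base frame: x ahead of the robot, y to its left, z up, the work surface at z = 0. Lengths are in m, angles in rad, forces in N, time in s.
With the tool pointing down it reaches from about 0.425 to 0.925 m from the base axis. Payload 6.8 kg.
Tool frame: the origin (TCP) lies at the very end of the fingers, on their centre line; the grasp point (between the pads) lies 19 mm behind it (r.tcp_to_grasp is the distance from the TCP to the grasp point, in m); z points along the fingers, y is the line along which they close (so a half turn about z gives the same grasp; the last joint's range is limited). The gripper opens to 85 mm and grips with 20 to 120 N. Pads are 22 mm wide; open, the fingers measure 114 mm over their backs; the gripper's body (76 mm by 85 mm) begins 54 mm behind the grasp point. The pads swing forward as they close: fully open they stand 13 mm farther back than shut.
Start: joints at [1.177, 0.477, 0.022, 1.555, -0.011, 1.109, -0.083], TCP at [0.19, -0.648, 0.231] pointing down, gripper open.
Joint ranges: [-2.96, 2.96], [-0.34, 2.1], [-1.41, 1.46], [0.24, 2.44], [-1.37, 4.51], [0.17, 1.92], [-2.96, 2.96]. Speed limits (rad/s): [2.39, 2.39, 3.14, 3.14, 3.14, 3.14, 3.14].

### API

Orientations are given as a rotation vector (axis times angle).
In Python, from bench import r gives the robot as it stands.
- The arm moves only by the tool step_arm, never from a script. Its argument "moves" is a list of rows, each a list of 7 numbers: the shift along the tool's x, y, z in mm, then the turn, a rotation vector about the tool's x, y, z in rad, then the finger opening in mm, from 0 to 85.4. A call has 1 to 8 rows; each row is the pose to reach, as a shift and turn from the pose commanded when the call began, along the tool's axes at that moment; what a row does not reach only later rows make up. A row lasts 1/10 s, in which the tool goes at most 50 mm and 8.59 degrees, less where a joint would pass 70% of its speed; a pose out of reach is approached as far as the arm can. A call with a gripper value outside its range is refused whole. The fingers move at their own pace and stop on an object; "grip_force" is the grip in N (left out, the last holds). Time passes only in rows, so rows that repeat a pose let the fingers close. It gives the time, the measured TCP pose, the force, the opening and the grip force at its end, in the units of the state.
- r.get_obs(): the state, without advancing time (a new reading comes with each control period).
- r.grab_frame(name): name is "scene" or "top" or "wrist"; returns a dict with "image" (384x512x3 uint8, red, green, blue), "depth" (384x512 float32, m along the optical axis (not along the pixel's ray), 0 where there is no reading), "mtx" (3x3 intrinsics, pixels), "rvec" (rotation vector, rad) and "tvec" (3), from world to camera coordinates, as OpenCV has them. Camera axes: x right, y down, z forward; pixel columns grow to the right and rows downward; lengths in m; the calibration is good to about 2 mm. A picture is of the moment at which its call begins.
- r.hand_in(): hands the job in; it is judged then, once.
The state is a dict: "clock": time; "joints": joint angles; "qvel": joint speeds; "tau": joint torques, N m; "tcp_pos": TCP position; "orientation": TCP orientation; "contact_force": force on the tool from outside, world axes, zero at the start; "moment": the same for the moment, N m; "grip_width": finger opening in m; "gripper_force": force on a finger pad.
Only numpy, scipy, OpenCV 4.12 (cv2) and the standard library are available. Lean on these libraries where they do the work, as an engineer would, in place of code of your own. Each camera call takes 0.05 s, during which the arm holds its last target. There are 200 camera calls.

## Working session

There is one attempt and no reset: what is moved stays moved. The work goes in short steps, Python scripts to look and compute and a tool call to move; the robot and the scene stay as the last step left them, time stands still between calls to the robot, and variables do not carry over. Pictures are saved under pics/ and viewed, at most 10 in all, crops included, and the job is handed in when it is done.

Besides the shell and the picture viewer there is one more tool, called after "Call:" by a JSON object that holds its "name" and its "arguments", one argument or row to a line. step_arm: Moves the arm, as the interface text tells. Its arguments: {"type":"object","properties":{"moves":{"type":"array","items":{"type":"array","items":{"type":"number"}}},"grip_force":{"type":"number"}},"required":["moves"]}

```bash
mkdir -p pics; ls; python3 - <<'E'
from bench import r
import cv2,numpy as np
o=r.get_obs(); print(o['clock'],o['tcp_pos'],o['orientation'])
for n in ("top","scene"):
    f=r.grab_frame(n); cv2.imwrite(f"pics/{n}0.png",f["image"][...,::-1]); np.savez(f"{n}0.npz",**f)
    print(n,f["mtx"],f["rvec"],f["tvec"])
E
```

```text
pics
0.0 [ 0.19006524 -0.64708013  0.23033482] [-3.10784176e+00 -4.47122172e-01  6.88301051e-04]
top [[429.68156945   0.         252.79974565]
 [  0.         429.68156945 196.5256084 ]
 [  0.           0.           1.        ]] [ 2.13258034 -2.06001757  0.23439732] [0.24724945 0.49046156 0.78147516]
scene [[474.8219943    0.         260.19850951]
 [  0.         474.8219943  192.77445907]
 [  0.           0.           1.        ]] [ 2.30329009 -0.89723273  0.35136813] [-0.19079779  0.43017591  0.62491906]
```

View pics/top0.png

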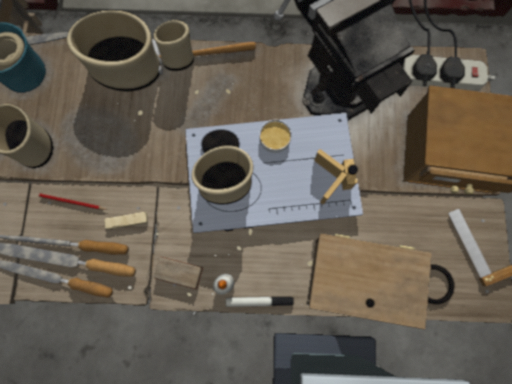

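View pics/scene0.png

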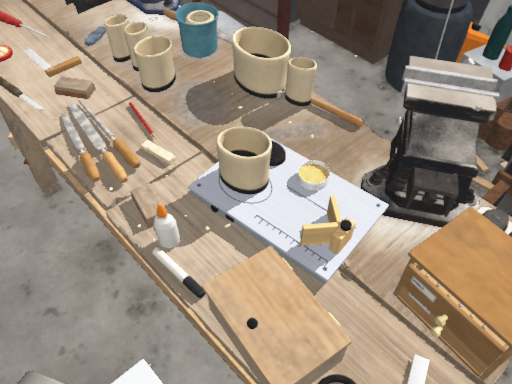

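The top view shows the plate with corners near (187,128), (350,113), (362,213) and (193,230). The cup is at (222,175), the V stop at (340,175) opening left, the disc at (220,140), the tin at (275,135) and the glue bottle at (224,284). Next I'll measure them.

```bash
cat > h.py <<'E'
import numpy as np,cv2
from scipy.spatial.transform import Rotation as R
def cloud(f):
    K=f["mtx"];d=f["depth"];v,u=np.indices(d.shape)
    c=np.stack([(u-K[0,2])/K[0,0]*d,(v-K[1,2])/K[1,1]*d,d],-1)
    P=(c-np.asarray(f["tvec"]).ravel())@cv2.Rodrigues(np.asarray(f["rvec"],float))[0]
    P[d<=0]=np.nan; return P
def rect(xy): return cv2.minAreaRect((xy*1000).astype(np.float32))
E
python3 - <<'E'
from h import *
f=dict(np.load("top0.npz")); P=cloud(f); im=f["image"].astype(int)
print("corners", [P[v,u].round(3) for u,v in((192,133),(346,118),(356,210),(198,225))])
Z=P[...,2]; sat=im.max(2)-im.min(2)
m=(np.abs(Z-.03)<.008)&(im[...,2]>120)&(im[...,2]-im[...,0]>0)
m=m.astype(np.uint8); n,l,s,c=cv2.connectedComponentsWithStats(m); i=1+s[1:,4].argmax()
cn,_=cv2.findContours((l==i).astype(np.uint8),0,1); q=cn[0][:,0]; print("plate rect",len(q),rect(P[q[:,1],q[:,0]][:,:2]))
reg=(P[...,0]>.4)&(P[...,0]<.8)
box=np.zeros(Z.shape,bool);box[105:235,180:370]=1
rim=box&(Z>.128)&(Z<.145)&(np.indices(Z.shape)[1]<290); print("rim",rim.sum(),cv2.fitEllipse(cv2.convexHull((P[rim][:,:2]*1000).astype(np.float32))))
st=box&(Z>.075)&(Z<.095)&(np.indices(Z.shape)[1]>305);print("stop",st.sum(),rect(P[st][:,:2]))
for x,y,z in (P[st]*1000)[::6]:print(int(x),int(y),int(z),end="; ")
g=np.zeros(Z.shape,bool);g[265:300,205:245]=1;g&=Z>.05;print("\nglue",P[g].mean(0),np.nanmax(Z[265:300,205:245]))
for nm,b in(("tin",(118,155,255,295)),("disc",(127,152,198,242))):
    p=P[b[0]:b[1],b[2]:b[3]].reshape(-1,3);p=p[(p[:,2]>.037)&(p[:,2]<.06)];print(nm,len(p),rect(p[:,:2]),np.median(p[:,2]))
E
```

```text
corners [array([0.619, 0.396, 0.031]), array([0.664, 0.074, 0.03 ]), array([0.467, 0.058, 0.032]), array([0.426, 0.371, 0.032])]
plate rect 784 ((544.6729736328125, 227.3488006591797), (220.7796173095703, 340.99920654296875), 8.119970321655273)
rim 449 ((512.3790893554688, 319.5025634765625), (87.39908599853516, 108.73568725585938), 13.553013801574707)
stop 671 ((542.607666015625, 104.7503662109375), (86.57685852050781, 277.1608581542969), 79.09339141845703)
672 46 77; 668 43 80; 663 40 87; 661 39 83; 571 139 85; 569 137 86; 567 139 86; 567 143 78; 564 133 87; 563 139 84; 564 127 84; 562 133 84; 561 122 86; 560 127 84; 560 134 77; 557 123 85; 558 130 77; 556 117 84; 554 125 83; 554 113 83; 557 80 79; 552 123 82; 552 112 84; 554 84 81; 555 72 79; 550 115 83; 552 92 80; 553 80 78; 549 119 81; 548 108 84; 550 86 81; 550 75 82; 546 112 85; 546 100 85; 548 82 81; 547 116 75; 544 106 85; 546 90 80; 546 78 80; 541 107 87; 545 91 75; 540 83 92; 541 72 93; 540 103 86; 542 90 79; 539 73 92; 538 104 84; 539 92 82; 536 74 94; 537 98 83; 538 86 80; 536 103 78; 535 93 84; 532 81 93; 535 101 75; 53
[... 261 characters left out ...]
5; 516 79 81; 516 68 82; 513 99 84; 514 79 82; 515 67 78; 510 99 85; 512 77 81; 508 110 85; 508 99 85; 510 77 80; 507 112 82; 507 100 83; 508 78 83; 504 114 84; 505 102 83; 508 70 75; 502 106 84; 500 108 84; 498 110 84; 497 114 83; 494 118 84; 492 122 86; 490 124 84; 493 111 76; 489 116 82; 486 120 86; 484 124 86; 482 126 87; 480 127 85; 478 129 85; 477 127 81; 408 139 85; 408 128 85; 
glue [0.31208633 0.31262902 0.08130088] 0.11977498978138693
tin 825 ((614.2962036132812, 224.41062927246094), (65.68595886230469, 63.877811431884766), 5.85831880569458) 0.04357824382733736
disc 604 ((603.68359375, 337.6923522949219), (45.405845642089844, 77.17129516601562), 9.687081336975098) 0.042001215604681
```

```bash
cat >> h.py <<'E'
PC=np.array([.5447,.2273,.03]); PHI=np.deg2rad(8.12)
RP=R.from_euler('z',PHI).as_matrix()
def w2p(p): return (np.asarray(p)-PC)@RP      # world -> plate-top frame
def p2w(p): return RP@np.asarray(p)+PC
def toolR(th,yaw=0):  # tool x = away from push, tips lean towards -y plate; yaw about z
    return R.from_euler('z',PHI+yaw)*R.from_matrix(np.column_stack([[0,np.cos(th),-np.sin(th)],[1,0,0],[0,-np.sin(th),-np.cos(th)]]))
def row(o,pos,Rt):
    R0=R.from_rotvec(o["orientation"])
    return (R0.inv().apply(np.asarray(pos)-o["tcp_pos"])*1000).round(1).tolist()+(R0.inv()*Rt).as_rotvec().round(4).tolist()
E
python3 - <<'E'
from h import *
from bench import r
f=dict(np.load("top0.npz"));P=cloud(f);Z=P[...,2]
for x0,x1,y0,y1 in((.4,.6,-.45,-.1),(.55,.9,-.1,.15),(.3,.5,-.4,0),(.4,.65,.4,.55),(.4,.65,.55,.75),(.65,.9,.3,.75)):
    s=(P[...,0]>x0)&(P[...,0]<x1)&(P[...,1]>y0)&(P[...,1]<y1);print(x0,x1,y0,y1,s.sum(),np.nanmax(Z[s]) if s.any() else 0)
q=w2p(P[100:235,180:370].reshape(-1,3));s=(q[:,2]>.045)&(q[:,2]<.062)&(q[:,1]<-.04)&(abs(q[:,0]+.03)<.06);q=q[s]*1000
a=(q[:,0]+30+q[:,1])/2**.5;b=(-(q[:,0]+30)+q[:,1])/2**.5  # flank +x lies along a, -x along b
for nm,s,along,perp in(("+x",q[:,0]>-20,a,b),("-x",q[:,0]<-40,b,a)):
    A,B=along[s],perp[s]; print(nm,s.sum(),"along",A.min(),A.max(),"perp pct",np.percentile(B,[5,50,90,97,100]).round(1))
o=r.get_obs();g=r.grab_frame("wrist");cv2.imwrite("pics/w0.png",g["image"][...,::-1])
C=cv2.Rodrigues(np.array(g["rvec"],float))[0];c=-C.T@np.array(g["tvec"]).ravel()
T=R.from_rotvec(o["orientation"]);print("cam in tool mm",T.inv().apply(c-o["tcp_pos"])*1000,"axis",T.inv().apply(C[2]))
print(row(o,[.5,-.25,.36],R.from_euler('z',np.deg2rad(60-16))*T))
E
```

```text
0.4 0.6 -0.45 -0.1 7971 0.14457266248194034
0.55 0.9 -0.1 0.15 19825 0.22632704366581005
0.3 0.5 -0.4 0 11758 0.10707141215308584
0.4 0.65 0.4 0.55 8099 0.03386228011160136
0.4 0.65 0.55 0.75 11666 0.11704966713440947
0.65 0.9 0.3 0.75 20274 0.12939429940476266
+x 220 along -99.60788116610888 -31.439845836156547 perp pct [-117.8  -95.5  -89.6  -89.3  -88.6]
-x 268 along -100.7967371002352 -26.225854836136968 perp pct [-122.4 -101.2  -94.6  -93.3  -92.7]
cam in tool mm [  81.22604276    0.32146418 -141.6889575 ] axis [-0.31582237  0.00154709  0.94881707]
[409.2, -293.9, -129.1, -0.0001, -0.0012, -0.7679]
```

Call:
{"name": "step_arm", "arguments": {
  "moves": [
    [50, -35, -60, 0, 0, -0.1, 64],
    [105, -75, -129, 0, 0, -0.22, 64],
    [155, -112, -129, 0, 0, -0.33, 64],
    [210, -150, -129, 0, 0, -0.44, 64],
    [260, -187, -129, 0, 0, -0.55, 64],
    [310, -224, -129, 0, 0, -0.66, 64],
    [360, -260, -129, 0, 0, -0.77, 64],
    [409, -294, -129, 0, 0, -0.77, 64]
  ]
}}

```text
clock: 0.95
tcp_pos: [0.4141, -0.3591, 0.3544]
orientation: [2.711, 1.586, -0.0]
contact_force: [0.7, -0.6, -0.8]
grip_width: 0.064
gripper_force: 0.0
```

```bash
python3 - <<'E'
from h import *
from bench import r
o=r.get_obs();print(o["clock"],o["tcp_pos"],o["joints"].round(2) if hasattr(o["joints"],"round") else o["joints"])
print(row(o,[.56,.15,.36],toolR(0)))
E
```

```text
0.95 [ 0.41411173 -0.3590757   0.35441386] [ 0.84  0.19 -0.28  1.68  0.05  1.28  0.04]
[515.2, -122.3, -5.8, 0.0003, 0.0004, -0.6539]
```

Call:
{"name": "step_arm", "arguments": {
  "moves": [
    [45, 0, 0, 0, 0, -0.08, 64],
    [90, -10, 0, 0, 0, -0.16, 64],
    [135, -20, 0, 0, 0, -0.24, 64],
    [180, -35, 0, 0, 0, -0.33, 64],
    [225, -50, 0, 0, 0, -0.41, 64],
    [270, -60, 0, 0, 0, -0.49, 64],
    [315, -75, 0, 0, 0, -0.57, 64],
    [360, -85, 0, 0, 0, -0.65, 64]
  ]
}}

```text
clock: 1.75
tcp_pos: [0.5163, -0.0037, 0.3542]
orientation: [2.062, 2.369, -0.001]
contact_force: [0.8, 0.2, -0.2]
grip_width: 0.0642
gripper_force: 0.0
```

```bash
python3 - <<'E'
from h import *
from bench import r
o=r.get_obs();print(o["clock"],o["tcp_pos"],o["joints"])
print(row(o,p2w([-.025,.25,.2]),toolR(np.deg2rad(46))))
print(row(o,p2w([-.025,.20,.3]),toolR(0)))
E
```

```text
1.75 [ 0.51633401 -0.00372036  0.35416646] [ 0.43323605  0.16548956 -0.61712331  1.73162607  0.10032213  1.27606679
 -0.0683302 ]
[474.9, 34.1, 123.9, -0.0014, -0.8023, -0.0032]
[424.8, 34.3, 23.9, -0.0001, 0.0005, -0.0034]
```

Call:
{"name": "step_arm", "arguments": {
  "moves": [
    [50, 4, 0, 0, -0.08, 0, 64],
    [100, 8, 0, 0, -0.18, 0, 64],
    [150, 12, 0, 0, -0.28, 0, 64],
    [200, 16, 0, 0, -0.38, 0, 64],
    [250, 20, 0, 0, -0.48, 0, 64],
    [300, 24, 0, 0, -0.58, 0, 64],
    [350, 28, 0, 0, -0.69, 0, 64],
    [400, 32, 10, 0, -0.8, 0, 64]
  ]
}}

```text
clock: 2.55
tcp_pos: [0.4963, 0.3638, 0.3419]
orientation: [1.646, 1.906, -0.657]
contact_force: [0.3, -0.3, -2.1]
grip_width: 0.0641
gripper_force: 0.0
```

```bash
python3 - <<'E'
from h import *
from bench import r
o=r.get_obs();print(o["clock"],o["tcp_pos"],w2p(o["tcp_pos"]),o["joints"])
print(row(o,p2w([-.025,.25,.12]),toolR(np.deg2rad(46))))
E
```

```text
2.55 [0.49628919 0.36381008 0.34190117] [-0.02864385  0.14197936  0.31190117] [-0.7316305   0.61761767 -0.40382164  1.2967906   0.62294487  1.90977115
 -0.98365307]
[209.0, 6.9, 69.2, -0.0155, -0.0648, 0.0108]
```

Call:
{"name": "step_arm", "arguments": {
  "moves": [
    [45, 0, -30, 0, -0.03, 0, 64],
    [90, 0, -30, 0, -0.06, 0, 64],
    [130, 3, 0, 0, -0.06, 0, 64],
    [170, 5, 30, -0.01, -0.06, 0.01, 64],
    [209, 7, 69, -0.015, -0.065, 0.01, 64],
    [209, 7, 69, -0.015, -0.065, 0.01, 64]
  ]
}}

```text
clock: 3.15
tcp_pos: [0.4859, 0.4648, 0.146]
orientation: [1.605, 1.845, -0.693]
contact_force: [0.3, -0.7, -0.3]
grip_width: 0.0637
gripper_force: 0.0
```

```bash
python3 - <<'E'
from h import *
from bench import r
o=r.get_obs();print(o["clock"],o["tcp_pos"],w2p(o["tcp_pos"]),o["joints"])
print(row(o,p2w([-.025,.25,.12]),toolR(np.deg2rad(46))))
f=r.grab_frame("wrist");cv2.imwrite("pics/w1.png",f["image"][...,::-1]);np.savez("w1.npz",**f)
f=r.grab_frame("top");np.savez("top1.npz",**f);cv2.imwrite("pics/top1.png",f["image"][...,::-1])
E
```

```text
3.15 [0.48593638 0.46484213 0.14600658] [-0.02462242  0.24346081  0.11600658] [-1.03024494  0.91421989 -0.07333548  1.20274567  0.49016193  1.72808221
 -1.05858537]
[1.6, -0.4, -7.5, -0.0065, 0.0066, 0.0003]
```

View pics/w1.png

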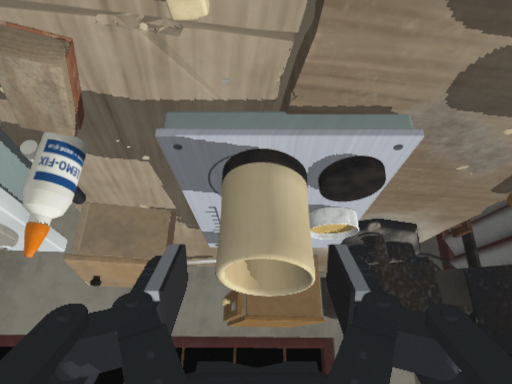

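The wrist view is inverted. It shows the near plate edge at row 130, the cup with its black foot at (265,165), the disc at (352,178), the tin at (333,222), and the bottle well off to the left. I'll fit the cup's wall from depth.

```bash
cat >> h.py <<'E'
from scipy.optimize import least_squares
def cup(f,guess,z0=.012,z1=.07):
    q=w2p(cloud(f).reshape(-1,3)); g=np.asarray(guess)
    s=(q[:,2]>z0)&(q[:,2]<z1)&(np.hypot(q[:,0]-g[0],q[:,1]-g[1])<.065); q=q[s]
    def res(p):
        c,n=np.cos(p[2]),np.sin(p[2]); x,y=q[:,0]-p[0],q[:,1]-p[1]
        u,v=(c*x+n*y)/.042,(-n*x+c*y)/.0545; return (np.hypot(u,v)-1)*.048
    o=least_squares(res,[g[0],g[1],.1],loss="soft_l1",f_scale=.002); return o.x,len(q),np.median(abs(o.fun))
E
python3 - <<'E'
from h import *
f=dict(np.load("w1.npz"));P=cloud(f);im=f["image"]
for z in((.012,.04),(.04,.08),(.012,.09)):print(cup(f,[-.02,.09],*z))
q=w2p(P[125:135,160:420].reshape(-1,3));print("plate edge y",np.nanmedian(q[:,1]),np.nanmedian(q[:,2]))
# plate side corners in wrist view: near edge pixels ends
m=(im[...,2].astype(int)>130)&(abs(w2p(P)[...,2])<.006)
qq=w2p(P)[m];qq=qq[qq[:,1]>.1];print("near strip x",qq[:,0].min(),qq[:,0].max(),"y",qq[:,1].max())
E
```

```text
(array([-0.01878879,  0.09645996,  0.12843   ]), 2550, np.float64(0.0004373173699594766))
(array([-0.01618345,  0.09788183,  0.31595263]), 4424, np.float64(0.0007698683027472812))
(array([-0.01623165,  0.09808821,  0.32000004]), 8868, np.float64(0.0009451016486472152))
plate edge y 0.16926350933790438 -0.0064821404372546534
near strip x -0.23079852717134075 0.1106250858623362 y 0.23769951176747486
```

```bash
python3 - <<'E'
from h import *
f=dict(np.load("w1.npz"));t=dict(np.load("top0.npz"));s=dict(np.load("scene0.npz"))
def sel(f,z0,z1):
    q=w2p(cloud(f).reshape(-1,3));return q[(q[:,2]>z0)&(q[:,2]<z1)&(np.hypot(q[:,0]+.018,q[:,1]-.096)<.07)]
def fit(q,a,b):
    def res(p):
        c,n=np.cos(p[2]),np.sin(p[2]);x,y=q[:,0]-p[0],q[:,1]-p[1]
        return (np.hypot((c*x+n*y)/a,(-n*x+c*y)/b)-1)*.048
    o=least_squares(res,[-.018,.096,.1],loss="soft_l1",f_scale=.002);return o.x.round(4),len(q),np.median(abs(o.fun)).round(5)
for n,g in(("wrist",f),("top",t),("scene",s)):
    q=sel(g,.1,.112); h=cv2.convexHull((q[:,:2]*1000).astype(np.float32))[:,0]
    print(n,"rim",cv2.fitEllipse(h) , fit(h/1000,.044,.057))
    print(n,"wall",fit(sel(g,.015,.06),.042,.0545),fit(sel(g,.03,.08),.042,.0545))
print("walls wrist+scene",fit(np.vstack([sel(f,.015,.07),sel(s,.015,.07)]),.042,.0545))
E
```

```text
wrist rim ((-16.754907608032227, 93.03756713867188), (83.43257141113281, 101.23198699951172), 1.327608346939087) (array([-0.0174,  0.0997,  0.0674]), 21, np.float64(0.00089))
wrist wall (array([-0.0188,  0.0964,  0.1272]), 4203, np.float64(0.00043)) (array([-0.0166,  0.0975,  0.2818]), 5349, np.float64(0.00075))
top rim ((-18.677156448364258, 94.11415100097656), (86.94285583496094, 104.89459991455078), 4.6667327880859375) (array([-0.019 ,  0.098 ,  0.0845]), 32, np.float64(0.00049))
top wall (array([-0.0487,  0.097 , -1.4945]), 1473, np.float64(0.01125)) (array([-0.0407,  0.0985, -1.5357]), 1708, np.float64(0.00967))
scene rim ((-19.018434524536133, 89.88455200195312), (86.89488983154297, 101.9330062866211), 0.10958259552717209) (array([-0.0193,  0.0951,  0.0201]), 24, np.float64(0.00043))
scene wall (array([-0.0187,  0.0922,  0.3637]), 1108, np.float64(0.00162)) (array([-0.0204,  0.0937,  0.2951]), 1531, np.float64(0.00205))
walls wrist+scene (array([-0.0194,  0.0964,  0.1041]), 6677, np.float64(0.00055))
```

```bash
python3 - <<'E'
from h import *
from bench import r
o=r.get_obs();th=np.deg2rad(46)
print(row(o,p2w([-.028,.205,.05]),toolR(th,.1)));print(row(o,p2w([-.0265,.178,.022]),toolR(th,.1)))
E
```

```text
[24.6, -5.5, 77.6, -0.0762, 0.0025, -0.0744]
[26.1, -3.9, 116.5, -0.0762, 0.0025, -0.0744]
```

Call:
{"name": "step_arm", "arguments": {
  "moves": [
    [12, -3, 35, -0.035, 0, -0.035, 64],
    [25, -5, 65, -0.076, 0.0025, -0.074, 64],
    [25, -5, 78, -0.076, 0.0025, -0.074, 64],
    [26, -4, 98, -0.076, 0.0025, -0.074, 64],
    [26, -4, 116, -0.076, 0.0025, -0.074, 64],
    [26, -4, 116, -0.076, 0.0025, -0.074, 64],
    [26, -4, 116, -0.076, 0.0025, -0.074, 64]
  ]
}}

```text
clock: 3.95
tcp_pos: [0.4952, 0.4024, 0.0561]
orientation: [1.508, 1.915, -0.628]
contact_force: [0.0, 0.2, -0.7]
grip_width: 0.0638
gripper_force: 0.0
```

```bash
cat > s.py <<'E'
import sys
from h import *
from bench import r
o=r.get_obs();th=np.deg2rad(46);T=R.from_rotvec(o["orientation"])
e=(R.from_euler('z',-PHI)*T).as_matrix()
print(o["clock"],"tcp_p",(w2p(o["tcp_pos"])*1000).round(1),"yaw",np.arctan2(-e[0,2]*-1,-e[1,2]*1).round(3),"F",np.round(o["contact_force"],1),o["grip_width"],np.round(o["joints"],2))
if len(sys.argv)>1:
    for a in sys.argv[1:]:
        x,y,z,w=map(float,a.split(","));print(a,row(o,p2w([x/1000,y/1000,z/1000]),toolR(th,w)))
E
python3 s.py -23,136,22,.1 -27,100,22,.07 -30,60,22,.03; python3 - <<'E'
from bench import r
import cv2
for n in("wrist","scene"):
    f=r.grab_frame(n);cv2.imwrite(f"pics/{n}2.png",f["image"][...,::-1])
E
```

```text
3.95 tcp_p [-24.2 180.3  26.1] yaw 0.104 F [ 0.   0.2 -0.7] 0.06384055465452966 [-0.99  0.92 -0.08  1.43  0.58  1.47 -1.09]
-23,136,22,.1 [-28.0, -3.1, 34.5, 0.0028, -0.0054, -0.0063]
-27,100,22,.07 [-52.8, -10.6, 59.9, 0.0243, -0.0055, 0.0146]
-30,60,22,.03 [-80.4, -17.5, 88.1, 0.053, -0.0056, 0.0425]
```

View pics/scene2.png

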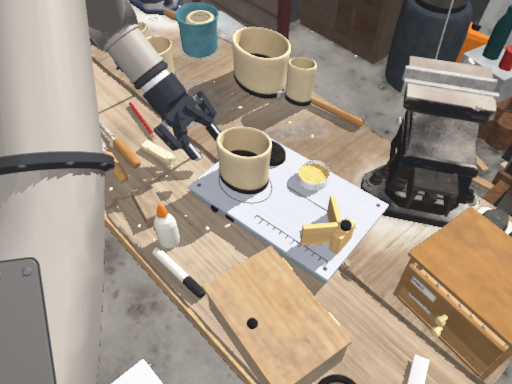

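View pics/wrist2.png

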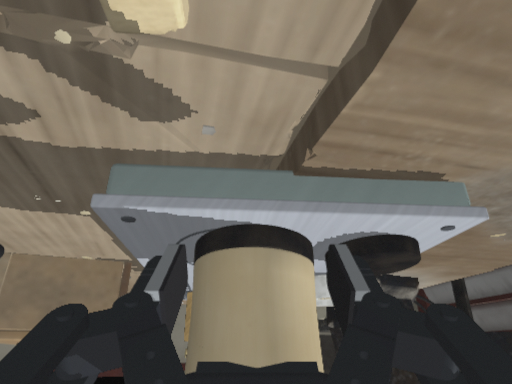

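The fingers stand symmetrically either side of the cup's end (columns about 170 and 345, foot centred at 255), clear of the disc and tin. I'll approach slowly.

Call:
{"name": "step_arm", "arguments": {
  "moves": [
    [-8, -1, 9, 0, -0.005, -0.006, 64],
    [-14, -2, 17, 0, -0.005, -0.006, 64],
    [-18, -2, 23, 0, -0.005, -0.006, 64],
    [-21, -2.5, 26, 0, -0.005, -0.006, 64],
    [-24, -3, 29, 0, -0.005, -0.006, 64],
    [-26, -3, 32, 0, -0.005, -0.006, 64],
    [-28, -3, 34, 0, -0.005, -0.006, 64],
    [-28, -3, 34, 0, -0.005, -0.006, 64]
  ]
}}

```text
clock: 4.85
tcp_pos: [0.5016, 0.3577, 0.05]
orientation: [1.496, 1.917, -0.638]
contact_force: [0.9, -0.5, -0.0]
grip_width: 0.0641
gripper_force: 0.0
```

```bash
python3 s.py -24,120,22,.09 -26,100,22,.07 -28,80,22,.05 ; python3 - <<'E'
from h import *
from bench import r
f=r.grab_frame("wrist");print(cup(f,[-.02,.09],.015,.04))
f=r.grab_frame("scene");np.savez("s3.npz",**f);
q=w2p(cloud(f).reshape(-1,3));q=q[(q[:,2]>.1)&(q[:,2]<.112)&(np.hypot(q[:,0]+.018,q[:,1]-.09)<.07)]
print(cv2.fitEllipse(cv2.convexHull((q[:,:2]*1000).astype(np.float32))))
cv2.imwrite("pics/s3.png",cv2.resize(f["image"][90:270,130:370,::-1],None,fx=3,fy=3))
E
```

```text
4.85 tcp_p [-24.2 135.1  20. ] yaw 0.103 F [ 0.9 -0.5 -0. ] 0.06412340130139835 [-0.96  0.89 -0.07  1.53  0.6   1.41 -1.09]
-24,120,22,.09 [-11.9, -1.3, 9.5, 0.009, 0.002, 0.0099]
-26,100,22,.07 [-25.5, -5.4, 23.7, 0.0234, 0.002, 0.0238]
-28,80,22,.05 [-39.2, -9.4, 37.9, 0.0378, 0.002, 0.0377]
(array([-0.01704941,  0.09691737,  0.21760648]), 8547, np.float64(0.0004923180577895234))
((-19.786426544189453, 90.27619934082031), (87.1557388305664, 102.25215148925781), 0.7318373918533325)
```

View pics/s3.png

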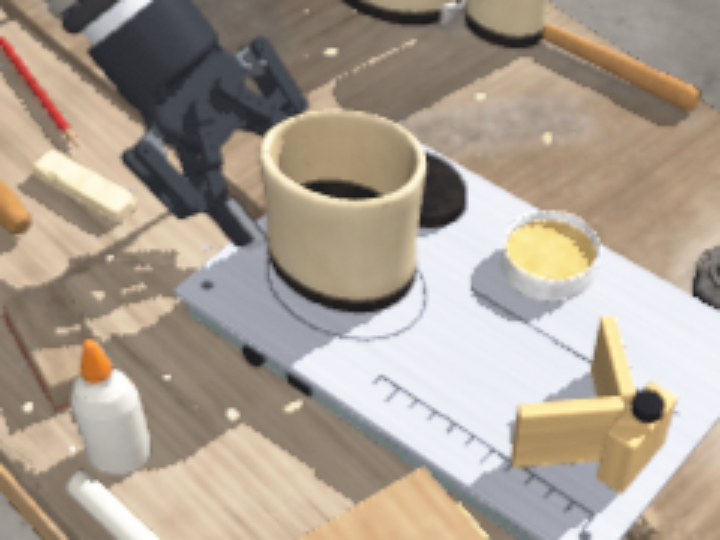

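The near finger is just behind the cup's end and the cup hasn't moved. It sits about 10 mm off the ring towards the disc. I'll start the push.

Call:
{"name": "step_arm", "arguments": {
  "moves": [
    [-3, 0, 2, 0, 0, 0, 64],
    [-5, 0, 4, 0, 0, 0, 64],
    [-7.5, -0.5, 6, 0.004, 0, 0.004, 64],
    [-10, -1, 8, 0.006, 0, 0.006, 64],
    [-12, -1.3, 10, 0.009, 0, 0.01, 64],
    [-14.5, -2, 12, 0.01, 0, 0.01, 64],
    [-17, -3, 15, 0.014, 0, 0.014, 64],
    [-19, -3.5, 17, 0.016, 0, 0.016, 64]
  ]
}}

```text
clock: 5.75
tcp_pos: [0.5043, 0.3321, 0.0519]
orientation: [1.52, 1.903, -0.648]
contact_force: [0.4, 1.5, -0.4]
grip_width: 0.0638
gripper_force: 0.8
```

```bash
cat > c.py <<'E'
import sys
from h import *
from bench import r
f=r.grab_frame("wrist");t=r.grab_frame("scene");g=[float(sys.argv[1])/1000,float(sys.argv[2])/1000]
for f,n in((f,"wrist"),(r.grab_frame("top"),"top"),(t,"scene")):
    q=w2p(cloud(f).reshape(-1,3));q=q[(q[:,2]>.1)&(q[:,2]<.112)&(np.hypot(q[:,0]-g[0],q[:,1]-g[1])<.068)]
    h=cv2.convexHull((q[:,:2]*1000).astype(np.float32)) if len(q)>5 else np.zeros((0,1))
    print(n,cup(f,g,.015,.045),len(q),cv2.fitEllipse(h) if len(h)>5 else "")
E
python3 s.py -26,100,22,.07 -28,80,22,.05; python3 c.py -20 76
```

```text
5.75 tcp_p [-25.2 109.5  21.9] yaw 0.08 F [ 0.4  1.5 -0.4] 0.06382628459089706 [-0.94  0.87 -0.07  1.57  0.6   1.39 -1.1 ]
-26,100,22,.07 [-6.6, -1.5, 6.7, 0.0073, 0.0018, 0.0077]
-28,80,22,.05 [-20.3, -5.1, 21.0, 0.0217, 0.0018, 0.0216]
wrist (array([-0.02428088,  0.07493637, -0.02193186]), 11630, np.float64(0.0006098197822376887)) 0 
top (array([-0.05636385,  0.07259962, -1.39613663]), 1013, np.float64(0.010411117038290823)) 360 ((-24.054058074951172, 71.6224594116211), (86.86942291259766, 105.31580352783203), 1.11764395236969)
scene (array([-0.02423259,  0.06973239,  0.39164232]), 722, np.float64(0.0024286953662144297)) 299 ((-24.857709884643555, 67.21187591552734), (87.49678802490234, 101.59871673583984), 176.8789825439453)
```

```bash
python3 - <<'E'
from bench import r
import cv2
f=r.grab_frame("wrist");cv2.imwrite("pics/w4.png",f["image"][...,::-1])
E
```

```text
(no output)
```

View pics/w4.png

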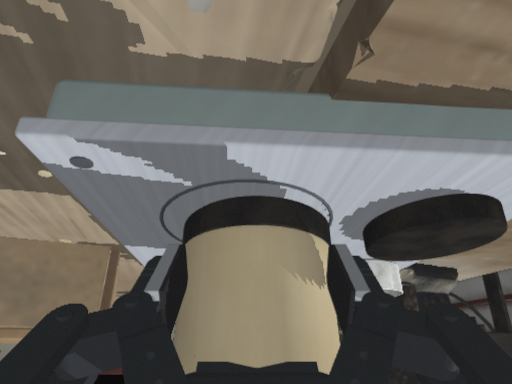

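```bash
sed -i 's/deg2rad(46)/deg2rad(50)/' s.py; python3 s.py -26.5,95,23,.075 -30,65,23,.07
```

```text
5.95 tcp_p [-25.2 109.5  22. ] yaw 0.08 F [ 0.  -0.1  0.1] 0.06405114123747131 [-0.94  0.87 -0.07  1.57  0.6   1.39 -1.1 ]
-26.5,95,23,.075 [-10.6, -2.5, 9.7, 0.0038, -0.0674, 0.0042]
-30,65,23,.07 [-31.2, -8.4, 31.0, 0.0075, -0.0674, 0.0076]
```

Call:
{"name": "step_arm", "arguments": {
  "moves": [
    [-3, -0.5, 2.5, 0.001, -0.02, 0.001, 64],
    [-7, -1.5, 6, 0.002, -0.045, 0.002, 64],
    [-10.6, -2.5, 9.7, 0.004, -0.067, 0.004, 64],
    [-15, -3.7, 14, 0.005, -0.067, 0.005, 64],
    [-19, -5, 18, 0.006, -0.067, 0.006, 64],
    [-23, -6, 22.5, 0.007, -0.067, 0.007, 64],
    [-27, -7.2, 27, 0.007, -0.067, 0.007, 64],
    [-31, -8.4, 31, 0.0075, -0.067, 0.0075, 64]
  ]
}}

```text
clock: 6.75
tcp_pos: [0.5058, 0.287, 0.0528]
orientation: [1.491, 1.846, -0.694]
contact_force: [0.6, 0.6, -0.8]
grip_width: 0.0641
gripper_force: 1.1
```

```bash
python3 s.py -31.5,45,23,.07 -31.5,25,23,.07 -31.5,5,23,.07; python3 c.py -29 30
```

```text
6.75 tcp_p [-30.   64.6  22.8] yaw 0.07 F [ 0.6  0.6 -0.8] 0.0640681977830887 [-0.93  0.86 -0.04  1.63  0.64  1.38 -1.12]
-31.5,45,23,.07 [-12.7, -2.8, 14.8, 0.0, -0.001, -0.0001]
-31.5,25,23,.07 [-25.5, -4.2, 30.1, 0.0, -0.001, -0.0001]
-31.5,5,23,.07 [-38.4, -5.6, 45.3, 0.0, -0.001, -0.0001]
wrist (array([-0.02711853,  0.03101275,  0.11940781]), 11593, np.float64(0.0005652921115060004)) 0 
top (array([-0.06310022,  0.02979741, -1.43217481]), 1047, np.float64(0.010920336733429218)) 369 ((-29.179603576660156, 26.256229400634766), (86.87297821044922, 103.9956283569336), 179.43731689453125)
scene (array([-0.0298223 ,  0.02500341,  0.37104544]), 758, np.float64(0.002848602047899492)) 324 ((-29.70490264892578, 23.73613739013672), (87.4784164428711, 103.83784484863281), 176.13059997558594)
```

Call:
{"name": "step_arm", "arguments": {
  "moves": [
    [-3, -0.5, 4, 0, 0, 0, 64],
    [-6.5, -1.3, 8, 0, 0, 0, 64],
    [-10, -2, 11.5, 0, 0, 0, 64],
    [-13, -2.7, 15, 0, 0, 0, 64],
    [-16, -3, 19, 0, 0, 0, 64],
    [-19.5, -3.5, 23, 0, 0, 0, 64],
    [-22.5, -4, 26.5, 0, 0, 0, 64],
    [-25.5, -4.2, 30, 0, 0, 0, 64]
  ]
}}

```text
clock: 7.7
tcp_pos: [0.5099, 0.2481, 0.0529]
orientation: [1.491, 1.846, -0.694]
contact_force: [0.5, 1.1, -1.4]
grip_width: 0.064
gripper_force: 1.0
```

```bash
python3 s.py -32,0,23,.07 -32,-10,23,.07 -32,-20,23,.07; python3 c.py -30 -10
```

```text
7.7 tcp_p [-31.5  25.5  22.9] yaw 0.07 F [ 0.5  1.1 -1.4] 0.06400723571037263 [-0.9   0.83 -0.03  1.7   0.66  1.33 -1.12]
-32,0,23,.07 [-16.4, -2.3, 19.3, 0.0003, -0.0011, 0.0003]
-32,-10,23,.07 [-22.9, -3.0, 27.0, 0.0003, -0.0011, 0.0003]
-32,-20,23,.07 [-29.3, -3.7, 34.6, 0.0003, -0.0011, 0.0003]
wrist (array([-0.02891381, -0.00825859,  0.09901055]), 11504, np.float64(0.0005506469018247087)) 0 
top (array([-0.06278758, -0.00784172,  1.70256679]), 1007, np.float64(0.010661427353112268)) 378 ((-30.863540649414062, -11.513086318969727), (87.0399398803711, 105.97061157226562), 179.66172790527344)
scene (array([-0.03084155, -0.01486525,  0.37747957]), 802, np.float64(0.0027978425915075604)) 339 ((-31.209505081176758, -15.345844268798828), (87.49824523925781, 103.44818115234375), 176.5591583251953)
```

Call:
{"name": "step_arm", "arguments": {
  "moves": [
    [-3, -0.4, 3.5, 0, 0, 0, 64],
    [-6.5, -0.9, 7.5, 0, 0, 0, 64],
    [-10, -1.3, 11.5, 0, 0, 0, 64],
    [-13, -1.8, 15.5, 0, 0, 0, 64],
    [-16.4, -2.3, 19.3, 0, 0, 0, 64],
    [-20, -2.7, 23, 0, 0, 0, 64],
    [-23, -3, 27, 0, 0, 0, 64],
    [-26, -3.4, 30.5, 0, 0, 0, 64]
  ]
}}

```text
clock: 8.65
tcp_pos: [0.5152, 0.2082, 0.0532]
orientation: [1.491, 1.846, -0.694]
contact_force: [-0.3, 1.3, -1.1]
grip_width: 0.064
gripper_force: 0.9
```

```bash
python3 s.py -32,-20,23,.07 -32,-30,23,.07; python3 c.py -31 -49; python3 - <<'E'
from h import *
from bench import r
f=r.grab_frame("scene");cv2.imwrite("pics/s5.png",cv2.resize(f["image"][90:290,170:410,::-1],None,fx=3,fy=3))
E
```

```text
8.65 tcp_p [-31.9 -14.7  23.2] yaw 0.071 F [-0.3  1.3 -1.1] 0.06401147302304722 [-0.86  0.81 -0.01  1.77  0.69  1.28 -1.12]
-32,-20,23,.07 [-3.2, -0.4, 4.2, 0.0004, -0.0011, 0.0001]
-32,-30,23,.07 [-9.6, -1.1, 11.8, 0.0004, -0.0011, 0.0001]
wrist (array([-0.02908484, -0.04840153,  0.11588269]), 11603, np.float64(0.000583285779504017)) 0 
top (array([-0.06353784, -0.04776582, -1.44671548]), 1049, np.float64(0.010690599978789272)) 375 ((-31.129201889038086, -51.55791091918945), (86.51565551757812, 106.20083618164062), 179.46295166015625)
scene (array([-0.03148539, -0.05676304,  0.34599724]), 767, np.float64(0.003308188475743229)) 355 ((-31.67469024658203, -56.19364929199219), (87.8069076538086, 101.47836303710938), 176.47862243652344)
```

View pics/s5.png

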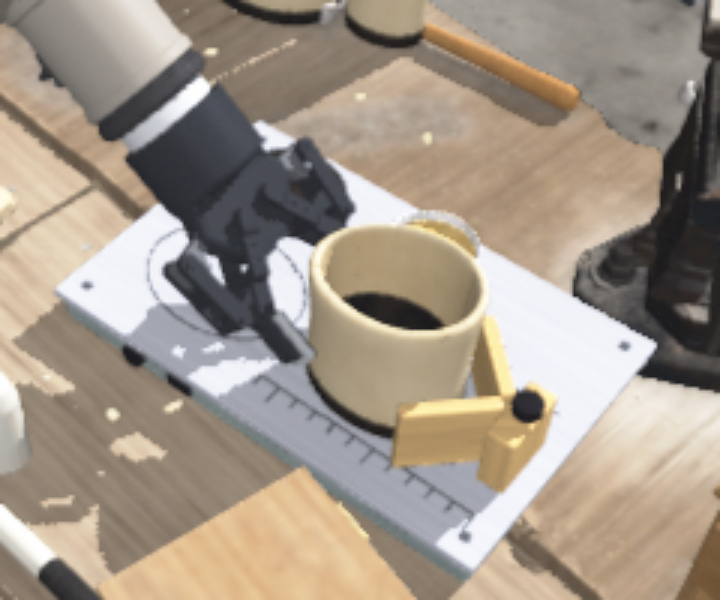

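The cup is just entering the V, with its foot about 10 mm from the near flank at (395,425). I'll creep from here.

Call:
{"name": "step_arm", "arguments": {
  "moves": [
    [-0.6, 0, 0.8, 0, 0, 0, 64],
    [-1.3, -0.1, 1.5, 0, 0, 0, 64],
    [-1.9, -0.2, 2.3, 0, 0, 0, 64],
    [-2.6, -0.2, 3.0, 0, 0, 0, 64],
    [-3.2, -0.3, 3.8, 0, 0, 0, 64],
    [-3.8, -0.4, 4.6, 0, 0, 0, 64],
    [-4.2, -0.4, 5.0, 0, 0, 0, 64],
    [-4.5, -0.4, 5.4, 0, 0, 0, 64]
  ]
}}

```text
clock: 9.65
tcp_pos: [0.5161, 0.2017, 0.0532]
orientation: [1.491, 1.846, -0.694]
contact_force: [0.2, 0.9, 1.1]
grip_width: 0.0641
gripper_force: 0.7
```

Call:
{"name": "step_arm", "arguments": {
  "moves": [
    [-0.3, 0, 0.4, 0, 0, 0, 64],
    [-0.6, 0, 0.8, 0, 0, 0, 64],
    [-1.0, -0.1, 1.1, 0, 0, 0, 64],
    [-1.3, -0.1, 1.5, 0, 0, 0, 64],
    [-1.6, -0.1, 1.9, 0, 0, 0, 64],
    [-1.9, -0.2, 2.3, 0, 0, 0, 64],
    [-1.9, -0.2, 2.3, 0, 0, 0, 64]
  ]
}}

```text
clock: 10.35
tcp_pos: [0.5166, 0.1987, 0.0532]
orientation: [1.491, 1.846, -0.694]
contact_force: [0.2, 2.1, -0.2]
grip_width: 0.064
gripper_force: 0.7
```

```bash
python3 s.py; python3 c.py -31 -58
```

```text
10.35 tcp_p [-31.9 -24.4  23.2] yaw 0.071 F [ 0.2  2.1 -0.2] 0.0639666761789594 [-0.85  0.8  -0.01  1.78  0.7   1.27 -1.12]
wrist (array([-0.02875729, -0.05811799,  0.12973223]), 11654, np.float64(0.0005884087629811932)) 0 
top (array([-0.06385046, -0.05291424, -1.58032675]), 1094, np.float64(0.011109006164928808)) 379 ((-31.16946029663086, -60.01074981689453), (87.71927642822266, 106.27742004394531), 2.0670173168182373)
scene (array([-0.03821592, -0.07013507, -0.03478695]), 826, np.float64(0.005712538529502229)) 349 ((-31.63043975830078, -63.657997131347656), (86.73355865478516, 104.33698272705078), 176.65481567382812)
```

Call:
{"name": "step_arm", "arguments": {
  "moves": [
    [-0.3, 0, 0.4, 0, 0, 0, 64],
    [-0.6, 0, 0.8, 0, 0, 0, 64],
    [-1.0, -0.1, 1.1, 0, 0, 0, 64],
    [-1.0, -0.1, 1.1, 0, 0, 0, 64]
  ]
}}

```text
clock: 10.9
tcp_pos: [0.5168, 0.1972, 0.0532]
orientation: [1.491, 1.846, -0.694]
contact_force: [0.3, 1.4, 0.7]
grip_width: 0.0641
gripper_force: 0.7
```

Call:
{"name": "step_arm", "arguments": {
  "moves": [
    [-0.3, 0, 0.4, 0, 0, 0, 64],
    [-0.6, 0, 0.8, 0, 0, 0, 64],
    [-0.6, 0, 0.8, 0, 0, 0, 64]
  ]
}}

```text
clock: 11.2
tcp_pos: [0.5169, 0.1965, 0.0531]
orientation: [1.491, 1.846, -0.694]
contact_force: [-1.4, 2.0, 0.0]
grip_width: 0.0641
gripper_force: 1.2
```

Call:
{"name": "step_arm", "arguments": {
  "moves": [
    [-0.3, 0, 0.4, 0, 0, 0, 64],
    [-0.6, 0, 0.8, 0, 0, 0, 64],
    [-0.6, 0, 0.8, 0, 0, 0, 64]
  ]
}}

```text
clock: 11.5
tcp_pos: [0.517, 0.1962, 0.053]
orientation: [1.491, 1.847, -0.693]
contact_force: [-1.9, 4.8, 1.7]
grip_width: 0.0641
gripper_force: 2.4
```

```bash
python3 s.py; python3 c.py -31 -61
```

```text
11.5 tcp_p [-31.8 -26.9  23. ] yaw 0.071 F [-1.9  4.8  1.7] 0.06410519870453261 [-0.85  0.8  -0.01  1.79  0.7   1.26 -1.12]
wrist (array([-0.02891126, -0.06019672,  0.12164284]), 11669, np.float64(0.0005643623521805985)) 0 
top (array([-0.06314793, -0.05397323, -1.63834348]), 1069, np.float64(0.010856450912309553)) 379 ((-31.071208953857422, -62.198829650878906), (86.80535125732422, 105.69905090332031), 179.96759033203125)
scene (array([-0.03802991, -0.07129483, -0.02112975]), 844, np.float64(0.005285343929987322)) 360 ((-31.392108917236328, -66.08650207519531), (86.25872802734375, 103.7991714477539), 174.02207946777344)
```

Contact at 4.8 N, with a side force showing that the +x flank touches first. I'll ease the cup sideways towards -x.

Call:
{"name": "step_arm", "arguments": {
  "moves": [
    [0, -0.5, 0, 0, 0, 0, 64],
    [0, -1.0, 0, 0, 0, 0, 64],
    [0, -1.0, 0, 0, 0, 0, 64]
  ]
}}

```text
clock: 11.95
tcp_pos: [0.5162, 0.1953, 0.053]
orientation: [1.491, 1.846, -0.694]
contact_force: [-1.1, 4.3, 1.1]
grip_width: 0.0642
gripper_force: 2.3
```

Call:
{"name": "step_arm", "arguments": {
  "moves": [
    [-0.1, -0.5, 0.1, 0, 0, 0, 64],
    [-0.2, -1.0, 0.2, 0, 0, 0, 64],
    [-0.2, -1.0, 0.2, 0, 0, 0, 64]
  ]
}}

```text
clock: 12.25
tcp_pos: [0.5155, 0.1947, 0.0531]
orientation: [1.491, 1.846, -0.694]
contact_force: [0.7, 5.0, 0.1]
grip_width: 0.0641
gripper_force: 2.2
```

```bash
python3 s.py; python3 c.py -32 -62
```

```text
12.25 tcp_p [-33.5 -28.2  23.1] yaw 0.071 F [0.7 5.  0.1] 0.064078873316947 [-0.85  0.8  -0.01  1.79  0.7   1.26 -1.12]
wrist (array([-0.03019779, -0.0614868 ,  0.13300428]), 11713, np.float64(0.0005728709089412689)) 0 
top (array([-0.06327232, -0.05567317, -1.59164553]), 1080, np.float64(0.011088935003643314)) 381 ((-32.67232894897461, -62.85557174682617), (86.2708511352539, 108.59960174560547), 0.1623157262802124)
scene (array([-0.03861727, -0.07234612,  0.05588859]), 852, np.float64(0.005205873012501973)) 368 ((-33.4088020324707, -66.71895599365234), (87.07072448730469, 104.78260040283203), 179.18724060058594)
```

Call:
{"name": "step_arm", "arguments": {
  "moves": [
    [-0.2, 0.1, 0.2, 0, 0, 0, 64],
    [-0.3, 0.1, 0.4, 0, 0, 0, 64],
    [-0.3, 0.1, 0.4, 0, 0, 0, 64]
  ]
}}

```text
clock: 12.7
tcp_pos: [0.5155, 0.1946, 0.0531]
orientation: [1.491, 1.847, -0.693]
contact_force: [0.2, 4.6, -0.7]
grip_width: 0.0635
gripper_force: 2.5
```

Seated: the cup resists with balanced lateral force. I'll open the fingers and retreat along the lane.

Call:
{"name": "step_arm", "arguments": {
  "moves": [
    [0.3, 0, -0.4, 0, 0, 0, 66],
    [1.3, 0.1, -1.5, 0, 0, 0, 70],
    [3.2, 0.3, -3.8, 0, 0, 0, 74],
    [6.4, 0.7, -7.6, 0, 0, 0, 74],
    [13, 1.4, -15, 0, 0, 0, 74],
    [22, 2.4, -26, 0, 0, 0, 74],
    [35, 4, -42, 0, 0, 0, 74],
    [48, 5, -57, 0, 0, 0, 74]
  ]
}}

```text
clock: 13.5
tcp_pos: [0.5043, 0.2702, 0.053]
orientation: [1.491, 1.847, -0.693]
contact_force: [-0.6, 0.5, 0.1]
grip_width: 0.074
gripper_force: 0.0
```

```bash
python3 s.py; python3 c.py -33 -62;python3 - <<'E'
from h import *
from bench import r
t=r.grab_frame("top");f=r.grab_frame("wrist");np.savez("top9.npz",**t)
cv2.imwrite("pics/t9.png",cv2.resize(t["image"][95:245,170:380,::-1],None,fx=3,fy=3));
print(cup(f,[-.033,-.062],.015,.035))
for g in(dict(np.load("top0.npz")),t):
    q=w2p(cloud(g)[100:235,300:370].reshape(-1,3));s=(q[:,2]>.045)&(q[:,2]<.07)&(q[:,1]<-.09)&(abs(q[:,0]+.033)<.055);q=q[s]*1000
    far=q[q[:,1]<-125];print("stop hub",len(far),far.mean(0).round(1),q[:,1].min())
    k=(g["image"].max(2)<45)&(np.indices((384,512))[1]>335)&(np.indices((384,512))[1]<362)&(np.indices((384,512))[0]>158)&(np.indices((384,512))[0]<185);v,u=np.nonzero(k);print("knob px",len(u),u.mean(),v.mean())
    p=cloud(g)
    for nm,b in(("tin",(118,155,255,295)),("disc",(127,152,198,242))):
        z=p[b[0]:b[1],b[2]:b[3]].reshape(-1,3);z=z[(z[:,2]>.037)&(z[:,2]<.06)];print(nm,len(z),rect(z[:,:2])[:2])
E
```

```text
13.5 tcp_p [-34.   48.2  23. ] yaw 0.071 F [-0.6  0.5  0.1] 0.07402909469030707 [-0.92  0.84 -0.04  1.67  0.65  1.36 -1.12]
wrist (array([-0.0353535 , -0.06178141, -0.17580764]), 5657, np.float64(0.0006516291563668944)) 0 
top (array([-0.06480378, -0.05311503, -1.8423099 ]), 1032, np.float64(0.01101705053123678)) 371 ((-31.946983337402344, -64.23661041259766), (86.07798767089844, 105.14016723632812), 176.39944458007812)
scene (array([-0.03747499, -0.07373609,  0.02782243]), 802, np.float64(0.0043281921743581545)) 357 ((-33.1602897644043, -66.83545684814453), (86.77896118164062, 104.65823364257812), 0.765224277973175)
(array([-0.03537258, -0.06163406, -0.17621088]), 3744, np.float64(0.0006466885648571994))
stop hub 352 [ -34.  -141.3   54.7] -155.87410896681124
knob px 54 352.3703703703704 169.5185185185185
tin 825 ((614.2962036132812, 224.41062927246094), (65.68595886230469, 63.877811431884766))
disc 604 ((603.68359375, 337.6923522949219), (45.405845642089844, 77.17129516601562))
stop hub 334 [ -34.7 -141.9   54.9] -155.5093337187572
knob px 54 352.3703703703704 169.5185185185185
tin 824 ((614.3419189453125, 224.40182495117188), (65.13493347167969, 63.65471267700195))
disc 657 ((603.864501953125, 335.0533752441406), (77.6151351928711, 46.4447135925293))
```

View pics/t9.png

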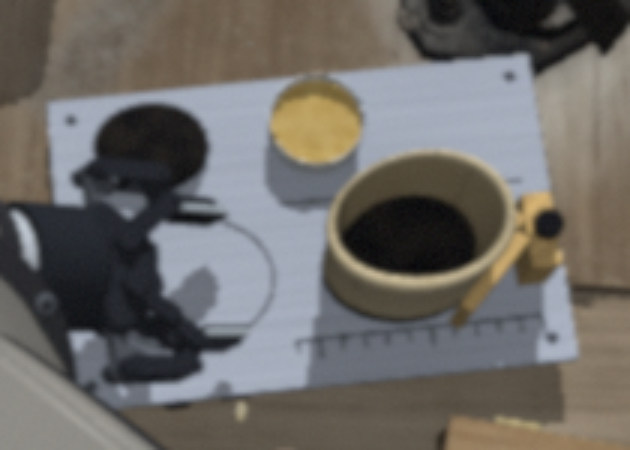

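```bash
python3 - <<'E'
from h import *
from bench import r
o=r.get_obs()
print(row(o,p2w([-.033,.07,.15]),toolR(np.deg2rad(50),.07)),row(o,p2w([-.033,.02,.25]),toolR(np.deg2rad(12),.0)))
E
```

```text
[-81.7, 2.6, -100.2, 0.0003, -0.0003, 0.0004] [-190.4, -0.9, -126.3, 0.0369, 0.6627, 0.0616]
```

Call:
{"name": "step_arm", "arguments": {
  "moves": [
    [-24, 1, -36, 0, 0, 0, 74],
    [-52, 2, -70, 0, 0, 0, 74],
    [-82, 2, -100, 0, 0, 0, 74],
    [-115, 1, -110, 0.01, 0.14, 0.01, 74],
    [-145, 0, -116, 0.02, 0.28, 0.03, 74],
    [-170, 0, -121, 0.03, 0.42, 0.04, 74],
    [-190, -1, -126, 0.035, 0.55, 0.05, 74],
    [-190, -1, -126, 0.037, 0.663, 0.06, 74]
  ]
}}

```text
clock: 14.55
tcp_pos: [0.5113, 0.2397, 0.2837]
orientation: [1.958, 2.245, -0.192]
contact_force: [0.1, -0.1, -0.2]
grip_width: 0.0739
gripper_force: 0.0
```

```bash
python3 - <<'E'
from h import *
from bench import r
import time
r.grab_frame("wrist");r.grab_frame("wrist")
f=r.grab_frame("wrist");np.savez("w10.npz",**f);cv2.imwrite("pics/w10.png",f["image"][...,::-1])
o=r.get_obs();print(o["clock"],w2p(o["tcp_pos"]))
q=w2p(cloud(f).reshape(-1,3))
for z0 in(.095,.1,.104):
    s=q[(q[:,2]>z0)&(q[:,2]<.115)&(np.hypot(q[:,0]+.033,q[:,1]+.062)<.068)]
    print(len(s),cv2.fitEllipse(cv2.convexHull((s[:,:2]*1000).astype(np.float32))))
print(cup(f,[-.033,-.062],.015,.07))
E
```

```text
14.7 [-0.03280157  0.01652137  0.2504307 ]
1970 ((-31.50124168395996, -62.068790435791016), (87.10198974609375, 111.3930892944336), 0.994830846786499)
1041 ((-30.920028686523438, -66.21739959716797), (85.66078186035156, 102.51390838623047), 176.7830810546875)
454 ((-29.127483367919922, -77.80272674560547), (74.32591247558594, 81.42759704589844), 146.6519012451172)
(array([-0.04271556, -0.04938778,  0.53956665]), 4964, np.float64(0.0076700591511452785))
```

View pics/w10.png

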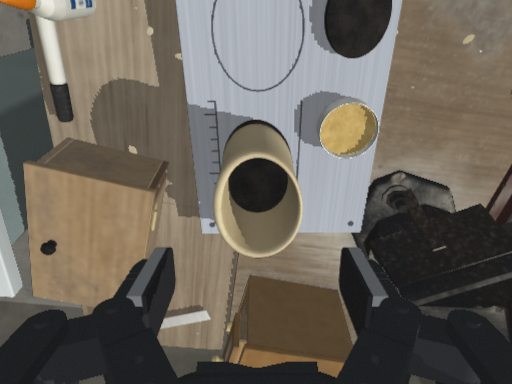

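The close look gives the cup's rim at (258,205) in line with the plate: yaw about 1°, centre about (-31.5, -62) mm on the plate. The tin and stop haven't moved. I'll hand in.

```bash
python3 -c "
from bench import r
print(r.hand_in())"
```

```text
the job is handed in; nothing more can be done
None
```

I slid the cup into the V stop until it rested against both flanks, in line with the plate to about 1°. I then let go and handed the job in at about 15 s; the interface gave no verdict. The push peaked at about 5 N, and in the closing views the stop, tin and disc had not moved; I didn't re-measure the glue bottle.

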